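# Put the dental cast away in the free box

### The arm

A 6-joint arm with a two-finger parallel gripper is mounted at the origin on the work surface. World frame = base frame: x ahead of the robot, y to its left, z up, the work surface at z = 0. Lengths are in m, angles in rad, forces in N, time in s.
With the tool pointing down it reaches from about 0.25 to 0.775 m from the base axis. Payload 4 kg.
Tool frame: the origin (TCP) lies on the centre line of the jaws, within the pads' length; the fingertips stand 8 mm ahead of it and the grasp point (between the pads) lies 11 mm behind it; z points along the fingers, y is the direction in which the jaws open and shut (so a half turn about z gives the same grasp; the last joint's range is limited). The gripper opens to 94 mm and grips with 3 to 60 N. Pads are 16 mm wide; open, the fingers measure 119 mm over their backs; the gripper's body (75 mm by 177 mm) begins 78 mm behind the grasp point.
Start: joints at [-0.103, 0.087, 1.371, -0, 1.684, -0.103], TCP at [0.55, -0, 0.214] pointing down, gripper open.
Joint ranges: [-3.1, 3.1], [-0.76, 2.03], [0.27, 2.55], [-1.08, 4.22], [0.17, 2.65], [-2.57, 2.57]. Speed limits (rad/s): [2.79, 2.79, 3.14, 3.14, 3.14, 3.14].

### API

Orientations are given as [roll, pitch, yaw] about the fixed x, y, z axes, in that order (R = Rz(yaw) Ry(pitch) Rx(roll)).
In Python, from bench import * gives the robot as it stands.
- The arm moves only by the tool step_arm, never from a script. Its argument "steps" is a list of rows, each an object of numbers: "jaw": the opening, from 0 (shut) to 1 (fully open); "tx", "ty", "tz": the shift along the tool's x, y, z in m; "ax", "ay", "az": the turn, a rotation vector about the tool's x, y, z in rad. In form: [{"jaw": .., "tx": .., "ty": .., "tz": .., "ax": .., "ay": .., "az": ..}, ...]. A call has 1 to 8 rows; each row is the pose to reach, as a shift and turn from the pose measured when the call began, along the tool's axes at that moment; what a row does not reach only later rows make up. A row lasts 1/10 s, in which the tool goes at most 50 mm and 8.59 degrees, less where a joint would pass 70% of its speed; a pose out of reach is approached as far as the arm can. A call with a gripper value outside its range is refused whole. The fingers move at their own pace and stop on an object; the grip force is fixed at half the most. Time passes only in rows, so rows that repeat a pose let the fingers close. It gives the time, the measured TCP pose, the force and the opening at its end, in the units of the state.
- get_obs(): the state, without advancing time (a new reading comes with each control period).
- snapshot(name): name is "scene" or "side" or "wrist"; returns (picture, depth): 384x512x3 uint8, red, green, blue; 384x512 float32, m along the optical axis (not along the pixel's ray), 0 where there is no reading.
- camera_model(name): a dict with "intrinsics" (3x3 intrinsics, pixels), "origin" and "orientation" of the camera in the world. Camera axes: x right, y down, z forward; pixel columns grow to the right and rows downward; lengths in m; the calibration is good to about 2 mm. The wrist camera is an equidistant fisheye: a pixel r from the principal point sees the ray r / f radians off the axis. A picture is of the moment at which its call begins: read the wrist's pose just before it. camera_model takes no time and is no camera call; for the wrist camera it gives the pose at the moment of the call.
- close_job(): hands the job in, once; it reports no verdict.
Trained networks look in the newest picture that a camera, given by its name, has taken for a name from the list of things; names that differ only in an ending like _2 or _b are one class to them, and where a whole thing is asked for, a point or a joint stands for the part that bears it (a point fixed in the world has none). Each returns a list of dicts, best first, with "confidence" (0 to 1); they miss things now and then, are a little off and sometimes report something else, mostly with a low value. They report only what shows in the picture. A call takes as long as a camera call. They do not tell look-alikes from the thing itself.
- silhouettes(camera, query): "pixels" (384x512 bool, what is visible of it) and "rect" ([left, top, right, bottom] in pixels, round what is visible of it).
The state is a dict: "time": time; "joint_positions": joint angles; "qvel": joint speeds; "joint_torque": joint torques, N m; "tool_pos": TCP position; "ee_rot": TCP orientation; "wrist_force": force on the tool from outside, world axes, zero at the start; "wrist_torque": the same for the moment, N m; "width": finger opening in m.
Only numpy, scipy, OpenCV 4.12 (cv2) and the standard library are available. Lean on these libraries where they do the work, as an engineer would, in place of code of your own. Each camera call takes 0.05 s, during which the arm holds its last target. There are 200 camera calls.

### The job

Put the plaster dental cast that stands on the grey mat into whichever of the two open boxes is empty: set it down gently on the box's floor, teeth up, do not drop it. Then close that box's lid fully. Leave the other box open with its cast in place, and do not disturb the bottle, jar, brush and phone.

Things in the scene. Friction and masses are not known exactly. Their poses are not given: they have to be found in the camera images.
- cast: the loose plaster dental cast to put away, standing on the grey mat between the boxes: a beige horseshoe model, 52 mm along its x, 62 mm along its y, 34 mm tall with the teeth, about 130 g. Its base block is 18 mm tall with flat upright faces at x = -26 mm (40 mm wide, front-teeth side) and x = +26 mm (62 mm wide), good to grip across. Origin: centre of the underside; z up through the teeth.
- stored_cast: a very similar plaster cast (50 by 60 by 33 mm) that already stands in one of the two boxes, on its floor. Origin: centre of the underside; z up through the teeth.
- box_a: one of two identical grey plastic model boxes, fixed to the bench: 134 mm (x) by 150 mm (y) outside, 62 mm tall, walls and floor 5 mm thick, open on top, with a flat lid hinged along the rim of its +x side. Origin: centre of the underside, on the bench; z up; y runs along the hinge. Either box may be the one that already holds a cast.
- box_b: one of two identical grey plastic model boxes, fixed to the bench: 134 mm (x) by 150 mm (y) outside, 62 mm tall, walls and floor 5 mm thick, open on top, with a flat lid hinged along the rim of its +x side. Origin: centre of the underside, on the bench; z up; y runs along the hinge. Either box may be the one that already holds a cast.
- lid_a (a joint): hinge angle of box_a's lid in rad: 0 = closed flat on the rim, 1.57 = upright, grows as it opens (starts between 1.6 and 1.88, leaning back away from the box). The hinge is stiff: the lid stays where it is left and must be moved all the way (about 1 N at its free edge).
- lid_b (a joint): hinge angle of box_b's lid in rad: 0 = closed flat on the rim, 1.57 = upright, grows as it opens (starts between 1.6 and 1.88, leaning back away from the box). The hinge is stiff: the lid stays where it is left and must be moved all the way (about 1 N at its free edge).
- lid_a_hinge (a point): point on the hinge axis of box_a's lid, at the middle of the hinge; the frame turns with the lid: y along the hinge, -x along the lid from the hinge to its free edge, z out of its outer face. The lid is a flat plate, 134 mm from hinge to free edge, 150 mm wide, 6 mm thick, with a thumb tab 50 mm wide sticking out 17 mm past the middle of the free edge
- lid_b_hinge (a point): point on the hinge axis of box_b's lid, at the middle of the hinge; the frame turns with the lid: y along the hinge, -x along the lid from the hinge to its free edge, z out of its outer face. The lid is a flat plate, 134 mm from hinge to free edge, 150 mm wide, 6 mm thick, with a thumb tab 50 mm wide sticking out 17 mm past the middle of the free edge
- lid_a_edge (a point): middle of the free edge of box_a's lid, where the thumb tab begins, 134 mm from the hinge, on the outer face (the face on top when closed); same axes as the hinge point
- lid_b_edge (a point): middle of the free edge of box_b's lid, where the thumb tab begins, 134 mm from the hinge, on the outer face (the face on top when closed); same axes as the hinge point
- dropper: bystander: white plastic bottle, 38 mm across, 100 mm tall, standing beyond the mat. Origin: centre of the underside
- jar: bystander: white jar, 52 mm across, 55 mm tall, standing beyond the mat. Origin: centre of the underside
- brush: bystander: brush, 170 mm long, lying on the bench at the left. Origin: underside, at its middle; x along it
- phone: bystander: black phone, 145 by 72 by 9 mm, lying on the bench at the right. Origin: centre of the underside
Things that resemble listed ones, but are neither listed nor needed, are in the scene too. Leave any green or pink look-alike of the box_a alone.

How it is judged:
On the way:
1. the loose cast stands in the empty box, its lid still open (((x of stored_cast in the frame of box_a between -0.06 and 0.06 m and y of stored_cast in the frame of box_a between -0.068 and 0.068 m and z of stored_cast in the frame of box_a between -0.005 and 0.02 m and x of cast in the frame of box_b between -0.06 and 0.06 m and y of cast in the frame of box_b between -0.068 and 0.068 m and z of cast in the frame of box_b between -0.005 and 0.02 m and value of joint lid_a above 1.2 rad and angle between cast's own z axis and vertical below 0.15 rad and value of joint lid_b above 0.8 rad) or (x of stored_cast in the frame of box_b between -0.06 and 0.06 m and y of stored_cast in the frame of box_b between -0.068 and 0.068 m and z of stored_cast in the frame of box_b between -0.005 and 0.02 m and x of cast in the frame of box_a between -0.06 and 0.06 m and y of cast in the frame of box_a between -0.068 and 0.068 m and z of cast in the frame of box_a between -0.005 and 0.02 m and value of joint lid_b above 1.2 rad and angle between cast's own z axis and vertical below 0.15 rad and value of joint lid_a above 0.8 rad))), for 0.2 s.
At the end, for the whole second after the job is handed in: The loose cast stands on the floor of the box that was empty, teeth up (within 0.15 rad) and at rest, and that box's lid is closed (within 0.06 rad); the other cast is still in its own box, within 30 mm of where it was, and that box's lid is still open (more than 1.2 rad) (((x of stored_cast in the frame of box_a between -0.06 and 0.06 m and y of stored_cast in the frame of box_a between -0.068 and 0.068 m and z of stored_cast in the frame of box_a between -0.005 and 0.02 m and x of cast in the frame of box_b between -0.06 and 0.06 m and y of cast in the frame of box_b between -0.068 and 0.068 m and z of cast in the frame of box_b between -0.005 and 0.02 m and value of joint lid_a above 1.2 rad and angle between cast's own z axis and vertical below 0.15 rad and value of joint lid_b below 0.06 rad) or (x of stored_cast in the frame of box_b between -0.06 and 0.06 m and y of stored_cast in the frame of box_b between -0.068 and 0.068 m and z of stored_cast in the frame of box_b between -0.005 and 0.02 m and x of cast in the frame of box_a between -0.06 and 0.06 m and y of cast in the frame of box_a between -0.068 and 0.068 m and z of cast in the frame of box_a between -0.005 and 0.02 m and value of joint lid_b above 1.2 rad and angle between cast's own z axis and vertical below 0.15 rad and value of joint lid_a below 0.06 rad)) and linear speed of cast below 0.02 m/s and distance of stored_cast from where it was at the start of the episode below 0.03 m); the robot touches nothing.
It fails at once if the cast is dropped or thrown (moves faster than 0.6 m/s with no finger on it, a fall of about 18 mm) (contact force between cast and the fingers below 0.05 N and linear speed of cast above 0.6 m/s).
It fails at once if a bystander is moved by more than 30 mm (distance of any of dropper, jar, brush, phone from where it was at the start of the episode above 0.03 m).
It also fails if it takes over 58 s, if anything falls off the work surface, if the arm or the gripper's body presses on something with over 40 N, if the wrist force passes 120 N, or if a joint passes its speed limit or range.

## Working session

There is one attempt and no reset: what is moved stays moved. The work goes in short steps, Python scripts to look and compute and a tool call to move; the robot and the scene stay as the last step left them, time stands still between calls to the robot, and variables do not carry over. Pictures are saved under pics/ and viewed, about 8 in all and at most 12, crops included, and the job is handed in when it is done.

Besides the shell and the picture viewer there is one more tool, called after "Call:" as name(argument=value, ...) on one line, values as JSON. step_arm: Moves the arm, as the interface text tells. Its arguments: {"type":"object","properties":{"steps":{"type":"array"}},"required":["steps"]}

```bash
mkdir -p pics
cat > h.py <<'E'
from bench import *
import numpy as np, cv2
from scipy.spatial.transform import Rotation as R
def rot(o):
    o=np.array(o,float)
    if o.shape==(3,3): return o
    return R.from_euler('xyz',o).as_matrix() if o.size==3 else R.from_quat(o).as_matrix()
def cloud(cam,d):
    m=camera_model(cam);K=np.array(m['intrinsics']);v,u=np.mgrid[:384,:512]
    p=np.stack([(u-K[0,2])/K[0,0]*d,(v-K[1,2])/K[1,1]*d,d],-1)
    return p@rot(m['orientation']).T+np.array(m['origin'])
E
python3 - <<'E'
from h import *
print(get_obs());print(camera_model('scene'),camera_model('side'))
ims=[]
for c in('scene','side'):
    p,d=snapshot(c);ims.append(p);P=cloud(c,d);np.save(c+'.npy',P)
    for q in('cast','box_a','lid_a','dropper','jar','brush','phone'):
        for s in silhouettes(c,q):
            m=s['pixels']&(d>0)
            if m.sum()>10: print(c,q,round(s['confidence'],2),s['rect'],np.percentile(P[m],[2,50,98],axis=0).round(3).tolist())
    cv2.imwrite(f'pics/{c}0.png',p[...,::-1])
E
```

```text
{'time': 0.0, 'joint_positions': array([-1.03108863e-01,  8.79563880e-02,  1.37222176e+00,  7.17145400e-06,
        1.68356674e+00, -1.03098344e-01]), 'qvel': array([ 0.00034078,  0.00069416,  0.00102529, -0.00027874, -0.00080534,
        0.00115429]), 'joint_torque': array([ 1.28542815e-03, -3.40182602e+01, -3.02423716e+01,  7.18220207e-02,
        3.29729996e-02, -1.13141955e-04]), 'tool_pos': array([5.49488938e-01, 4.58434221e-05, 2.12319865e-01]), 'ee_rot': array([-3.13945258e+00, -2.28588852e-04,  1.57078636e+00]), 'wrist_force': array([-0.35509611, -0.40139942,  0.58029464]), 'wrist_torque': array([-0.03244625,  0.0300229 , -0.03596371]), 'width': 0.09425096722065328}
{'intrinsics': array([[398.72189977,   0.        , 256.27748497],
       [  0.        , 398.72189977, 188.60490813],
       [  0.        ,   0.        ,   1.        ]]), 'origin': array([ 1.00633965, -0.94215162,  0.7895555 ]), 'orientation': array([-2.14498338, -0.00485075,  0.50215747])} {'intrinsics': array([[358.57706947,   0.        , 255.33376707],
       [  0.        , 358.57706947, 196.30360745],
       [ 
[... 3389 characters left out ...]
 0.208]]
side lid_a 0.58 [201.0, 160.1, 208.9, 184.7] [[0.591, 0.055, 0.015], [0.737, 0.075, 0.063], [0.757, 0.181, 0.19]]
side dropper 0.57 [199.4, 160.2, 210.7, 186.5] [[0.588, 0.016, -0.0], [0.737, 0.075, 0.063], [0.83, 0.184, 0.192]]
side jar 0.65 [218.3, 150.1, 232.0, 165.3] [[0.752, -0.075, 0.006], [0.765, -0.049, 0.039], [0.792, -0.034, 0.057]]
side brush 0.69 [135.6, 246.8, 168.1, 292.3] [[0.487, 0.409, 0.006], [0.578, 0.436, 0.017], [0.648, 0.453, 0.021]]
side phone 0.88 [321.3, 138.4, 354.8, 154.3] [[0.436, -0.493, 0.002], [0.501, -0.454, 0.009], [0.571, -0.425, 0.013]]
side phone 0.45 [176.0, 178.0, 217.0, 238.6] [[0.54, 0.183, 0.064], [0.562, 0.258, 0.133], [0.583, 0.325, 0.203]]
```

View pics/scene0.png

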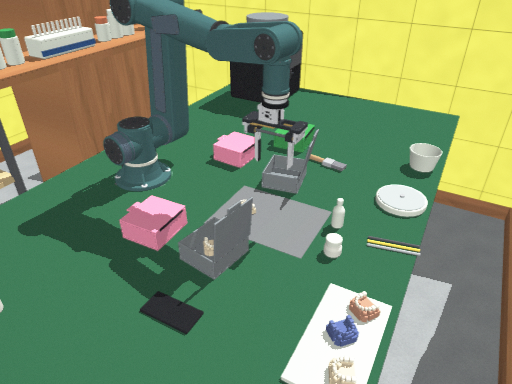

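View pics/side0.png

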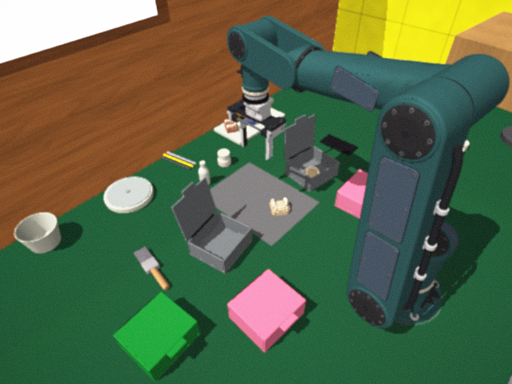

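The side view shows the loose cast on the mat at (280,206). These could be mistaken for it:
- The stored cast in the right box: side (312,172), scene (210,247).
- The three casts on the white tray: scene (365,307), (343,331) and (343,370).

The left box (y≈+0.24), side (222,240), looks empty. Next I'll measure the cast and that box and lid, and check with one close crop.

Run:
```python
from h import *
S=np.load('side.npy').reshape(-1,3);C=np.load('scene.npy').reshape(-1,3)
def sel(P,lo,hi): return P[((P>lo)&(P<hi)).all(1)]
for n,P in(('side',S),('scene',C)):
    for zl,zh in((.006,.045),(.006,.018),(.015,.02)):
        c=sel(P,(.38,-.07,zl),(.52,.07,zh))
        if len(c)>8:print(n,zl,len(c),cv2.minAreaRect((c[:,:2]*1000).astype(np.float32)),c.min(0).round(3),c.max(0).round(3))
    for nm,y in(('L',.24),('R',-.24)):
        l=sel(P,(.5,y-.1,.085),(.63,y+.1,.2))
        if len(l)<20: continue
        c=l.mean(0);n_=np.linalg.svd(l-c,full_matrices=0)[2][2];n_*=np.sign(n_[0])
        print(n,nm,'lid n',n_.round(3),'c',c.round(3),l.min(0).round(3),l.max(0).round(3))
        r=sel(P,(.38,y-.1,.054),(.6,y+.1,.064)); print('  rim',cv2.minAreaRect((r[:,:2]*1000).astype(np.float32)))
        f=sel(P,(.42,y-.06,-.01),(.52,y+.06,.06)); print('  inside z',np.percentile(f[:,2],[5,25,50,75,95]).round(3))
p,d=snapshot('wrist');print(d.max(),camera_model('wrist'))
s=cv2.imread('pics/side0.png')[150:280,160:350]
w=cv2.resize(p[...,::-1],None,fx=1.0,fy=1.0)
s=cv2.resize(s,(561,384),interpolation=cv2.INTER_CUBIC)[:, :]
cv2.imwrite('pics/w1.png',cv2.resize(np.vstack([cv2.resize(s,(512,350)),w]),None,fx=.8,fy=.8))
for sh in silhouettes('wrist','cast'): print('wrist cast',sh['confidence'],sh['rect'])
```

```text
side 0.006 249 ((448.5365905761719, -7.6957244873046875), (61.58906936645508, 54.0219612121582), 52.92095184326172) [ 0.416 -0.042  0.007] [0.485 0.026 0.036]
side 0.006 95 ((448.575927734375, -7.743412017822266), (61.68778991699219, 53.764225006103516), 53.61137390136719) [ 0.416 -0.036  0.007] [0.484 0.026 0.018]
side 0.015 80 ((448.4202880859375, -7.954601287841797), (61.163108825683594, 53.764225006103516), 53.61137390136719) [ 0.416 -0.036  0.015] [0.485 0.026 0.02 ]
side L lid n [ 0.962  0.172 -0.21 ] c [0.564 0.257 0.143] [0.538 0.178 0.085] [0.591 0.329 0.199]
  rim ((482.4537658691406, 238.1788330078125), (138.245361328125, 152.63131713867188), 10.129498481750488)
  inside z [0.001 0.003 0.004 0.006 0.033]
side R lid n [ 0.984 -0.152 -0.087] c [ 0.554 -0.242  0.144] [ 0.537 -0.32   0.085] [ 0.575 -0.167  0.2  ]
  rim ((481.93963623046875, -234.0601806640625), (153.1884002685547, 140.43133544921875), 81.10099792480469)
  inside z [0.003 0.006 0.023 0.035 0.05 ]
scene 0.006 35 ((464.04656982421875, -2.2695302963256836), (14.929001808166504, 56.60820388793945), 81.6805648803711
[... 359 characters left out ...]
986816406, 161.03253173828125), 13.54190731048584)
  inside z [0.002 0.004 0.006 0.028 0.055]
scene R lid n [ 0.985 -0.153 -0.076] c [ 0.562 -0.254  0.144] [ 0.544 -0.323  0.085] [ 0.579 -0.173  0.2  ]
  rim ((486.54205322265625, -236.19723510742188), (155.04312133789062, 141.6767578125), 81.21318054199219)
  inside z [0.003 0.006 0.022 0.035 0.054]
0.8805069 {'intrinsics': array([[297.31863964,   0.        , 253.94953091],
       [  0.        , 297.31863964, 191.54283708],
       [  0.        ,   0.        ,   1.        ]]), 'origin': array([0.55049486, 0.08243734, 0.38415822]), 'orientation': array([2.85705916e+00, 2.53409574e-04, 2.32819927e-04])}
wrist cast 0.58 [260.2, 0.0, 291.9, 22.1]
```

View pics/w1.png

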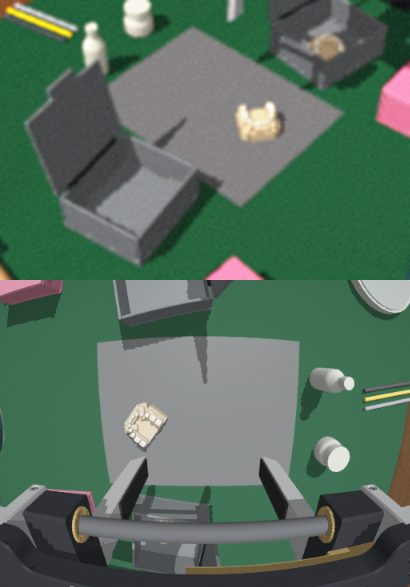

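The crop confirms it: the cast on the mat is loose, the left box is empty and the right box holds the stored cast. Now I'll move over the loose cast with the jaws turned across its ±x faces.

Call:
step_arm(steps=[{"jaw": 1, "tx": -0.008, "ty": -0.1, "tz": 0.06, "az": 0.646}, {"jaw": 1, "tx": -0.008, "ty": -0.1, "tz": 0.06, "az": 0.646}, {"jaw": 1, "tx": -0.008, "ty": -0.1, "tz": 0.06, "az": 0.646}, {"jaw": 1, "tx": -0.008, "ty": -0.1, "tz": 0.06, "az": 0.646}, {"jaw": 1, "tx": -0.008, "ty": -0.1, "tz": 0.06, "az": 0.646}, {"jaw": 1, "tx": -0.008, "ty": -0.1, "tz": 0.06, "az": 0.646}, {"jaw": 1, "tx": -0.008, "ty": -0.1, "tz": 0.06, "az": 0.646}])

```text
invalid input
```

```bash
cat >> h.py <<'E'
def wcloud(d,m):
    K=np.array(m['intrinsics']);v,u=np.mgrid[:384,:512]
    x,y=(u-K[0,2])/K[0,0],(v-K[1,2])/K[1,1];r=np.hypot(x,y)+1e-9
    t=np.tan(np.minimum(r,1.5))/r
    return np.stack([x*t*d,y*t*d,d],-1)@rot(m['orientation']).T+np.array(m['origin'])
E
python3 - <<'E'
from h import *
o=get_obs();m=camera_model('wrist');p,d=snapshot('wrist')
P=wcloud(d,m).reshape(-1,3)[d.ravel()>0]
print(o['tool_pos'],o['ee_rot'])
for zl in(.006,.012,.02):
    c=P[(abs(P[:,0]-.45)<.06)&(abs(P[:,1]+.008)<.055)&(P[:,2]>zl)&(P[:,2]<.045)]
    print(len(c),cv2.minAreaRect((c[:,:2]*1000).astype(np.float32)),c.min(0),c.max(0))
g=P[(abs(P[:,0]-.45)<.09)&(abs(P[:,1])<.09)&(P[:,2]<.006)];print('mat z',np.median(g[:,2]))
cv2.imwrite('pics/w2.png',p[...,::-1])
E
```

```text
[5.50023988e-01 2.31718455e-05 2.13540864e-01] [ 3.14144533e+00 -1.80943929e-05  1.57086215e+00]
1798 ((451.870849609375, -8.833881378173828), (63.63751983642578, 52.61857223510742), 52.636024475097656) [ 0.41896135 -0.04948558  0.00606677] [0.49198733 0.02568894 0.03508652]
1750 ((451.8363342285156, -8.885429382324219), (63.3867301940918, 52.67433547973633), 52.4925422668457) [ 0.41896135 -0.04948558  0.01209819] [0.49150531 0.02568894 0.03508652]
948 ((452.4122619628906, -8.212230682373047), (57.000308990478516, 47.91240692138672), 52.46855545043945) [ 0.42266796 -0.04404481  0.02001256] [0.48732416 0.02115105 0.03508652]
mat z 0.00043722723719386014
```

View pics/w2.png

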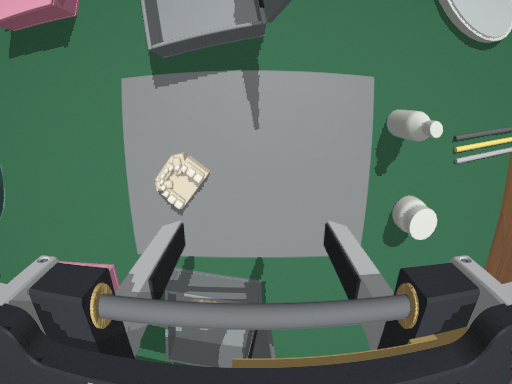

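The wrist view shows the cast at (182,182). The move was refused, probably because some keys were missing, so I'll send it again with all of them.

Call:
step_arm(steps=[{"jaw": 1, "tx": -0.008, "ty": -0.098, "tz": 0.06, "ax": 0, "ay": 0, "az": 0.65}, {"jaw": 1, "tx": -0.008, "ty": -0.098, "tz": 0.06, "ax": 0, "ay": 0, "az": 0.65}, {"jaw": 1, "tx": -0.008, "ty": -0.098, "tz": 0.06, "ax": 0, "ay": 0, "az": 0.65}, {"jaw": 1, "tx": -0.008, "ty": -0.098, "tz": 0.06, "ax": 0, "ay": 0, "az": 0.65}, {"jaw": 1, "tx": -0.008, "ty": -0.098, "tz": 0.06, "ax": 0, "ay": 0, "az": 0.65}, {"jaw": 1, "tx": -0.008, "ty": -0.098, "tz": 0.06, "ax": 0, "ay": 0, "az": 0.65}, {"jaw": 1, "tx": -0.008, "ty": -0.098, "tz": 0.06, "ax": 0, "ay": 0, "az": 0.65}])

```text
time: 1.65
tool_pos: [0.4521, -0.008, 0.1537]
ee_rot: [3.141, -0.0, 0.922]
wrist_force: [0.3, 0.1, 0.7]
width: 0.0943
```

Run:
```python
from h import *
o=get_obs();m=camera_model('wrist');p,d=snapshot('wrist')
P=wcloud(d,m).reshape(-1,3)[d.ravel()>0]
print(o['tool_pos'],o['ee_rot'])
T=rot(o['ee_rot'])
for zl in(.006,.012,.02):
    c=P[(abs(P[:,0]-.45)<.055)&(abs(P[:,1]+.008)<.055)&(P[:,2]>zl)&(P[:,2]<.045)]
    r=cv2.minAreaRect((c[:,:2]*1000).astype(np.float32));print(len(c),r, (np.array([*r[0],0])/1000-o['tool_pos'])@T)
cv2.imwrite('pics/w3.png',p[...,::-1])
```

```text
[ 0.45213075 -0.00799868  0.15369305] [ 3.14121364e+00 -2.42818799e-04  9.21996988e-01]
2623 ((452.5146179199219, -8.358192443847656), (62.19881820678711, 51.03940200805664), 51.89890670776367) [-9.18354641e-05  4.64848325e-04  1.53693221e-01]
2587 ((452.6631164550781, -8.47446060180664), (62.20616912841797, 50.65094757080078), 51.88674545288086) [-9.47517863e-05  6.53426133e-04  1.53693292e-01]
1418 ((452.2449035644531, -7.689319610595703), (56.7841911315918, 47.89854431152344), 51.44683074951172) [ 0.00027816 -0.00015422  0.15369308]
```

View pics/w3.png

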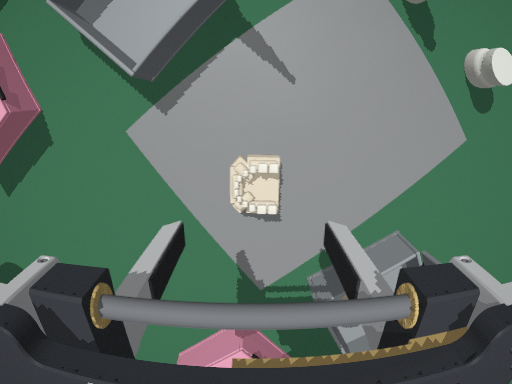

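The cast sits centred under the jaws at (257,185), with its front teeth on the left and its flat back on the right. Going down to grip it.

Call:
step_arm(steps=[{"jaw": 1, "tx": 0, "ty": 0, "tz": 0.035, "ax": 0, "ay": 0, "az": 0.015}, {"jaw": 1, "tx": 0, "ty": 0, "tz": 0.07, "ax": 0, "ay": 0, "az": 0.015}, {"jaw": 1, "tx": 0, "ty": 0, "tz": 0.1, "ax": 0, "ay": 0, "az": 0.015}, {"jaw": 1, "tx": 0, "ty": 0, "tz": 0.12, "ax": 0, "ay": 0, "az": 0.015}, {"jaw": 1, "tx": 0, "ty": 0, "tz": 0.135, "ax": 0, "ay": 0, "az": 0.015}, {"jaw": 1, "tx": 0, "ty": 0, "tz": 0.141, "ax": 0, "ay": 0, "az": 0.015}, {"jaw": 1, "tx": 0, "ty": 0, "tz": 0.141, "ax": 0, "ay": 0, "az": 0.015}, {"jaw": 1, "tx": 0, "ty": 0, "tz": 0.141, "ax": 0, "ay": 0, "az": 0.015}])

```text
time: 2.5
tool_pos: [0.453, -0.0081, 0.0135]
ee_rot: [3.14, -0.001, 0.907]
wrist_force: [-0.8, 0.7, 0.5]
width: 0.0939
```

Call:
step_arm(steps=[{"jaw": 0.45, "tx": 0, "ty": 0, "tz": 0, "ax": 0, "ay": 0, "az": 0}, {"jaw": 0.3, "tx": 0, "ty": 0, "tz": 0, "ax": 0, "ay": 0, "az": 0}, {"jaw": 0.3, "tx": 0, "ty": 0, "tz": 0, "ax": 0, "ay": 0, "az": 0}, {"jaw": 0.3, "tx": 0, "ty": 0, "tz": 0, "ax": 0, "ay": 0, "az": 0}, {"jaw": 0.3, "tx": 0, "ty": 0, "tz": 0, "ax": 0, "ay": 0, "az": 0}, {"jaw": 0.3, "tx": 0, "ty": 0, "tz": 0, "ax": 0, "ay": 0, "az": 0}, {"jaw": 0.3, "tx": 0, "ty": 0, "tz": 0, "ax": 0, "ay": 0, "az": 0}, {"jaw": 0.3, "tx": 0, "ty": 0, "tz": 0, "ax": 0, "ay": 0, "az": 0}])

```text
time: 3.3
tool_pos: [0.453, -0.0081, 0.0136]
ee_rot: [3.14, -0.001, 0.907]
wrist_force: [0.1, 0.8, 1.1]
width: 0.0517
```

Gripped: the opening is 51.7 mm against an expected 52. I'll lift it and turn it over the mat so that the jaws end up along the box's y and the wrist camera faces away from the lid.

Call:
step_arm(steps=[{"jaw": 0.3, "tx": 0, "ty": 0, "tz": -0.02, "ax": 0, "ay": 0, "az": 0}, {"jaw": 0.3, "tx": 0, "ty": 0, "tz": -0.05, "ax": 0, "ay": 0, "az": 0}, {"jaw": 0.3, "tx": 0, "ty": 0, "tz": -0.09, "ax": 0, "ay": 0, "az": 0}, {"jaw": 0.3, "tx": 0, "ty": 0, "tz": -0.135, "ax": 0, "ay": 0, "az": -0.1}, {"jaw": 0.3, "tx": 0, "ty": 0, "tz": -0.135, "ax": 0, "ay": 0, "az": -0.25}, {"jaw": 0.3, "tx": 0, "ty": 0, "tz": -0.135, "ax": 0, "ay": 0, "az": -0.4}, {"jaw": 0.3, "tx": 0, "ty": 0, "tz": -0.135, "ax": 0, "ay": 0, "az": -0.55}, {"jaw": 0.3, "tx": 0, "ty": 0, "tz": -0.135, "ax": 0, "ay": 0, "az": -0.7}])

```text
time: 4.1
tool_pos: [0.4524, -0.008, 0.1481]
ee_rot: [3.141, 0.0, 1.613]
wrist_force: [-1.4, 0.0, -1.4]
width: 0.0517
```

Call:
step_arm(steps=[{"jaw": 0.3, "tx": 0, "ty": 0, "tz": 0, "ax": 0, "ay": 0, "az": -0.14}, {"jaw": 0.3, "tx": 0, "ty": 0, "tz": 0, "ax": 0, "ay": 0, "az": -0.28}, {"jaw": 0.3, "tx": 0, "ty": 0, "tz": 0, "ax": 0, "ay": 0, "az": -0.42}, {"jaw": 0.3, "tx": 0, "ty": 0, "tz": 0, "ax": 0, "ay": 0, "az": -0.56}, {"jaw": 0.3, "tx": 0, "ty": 0, "tz": 0, "ax": 0, "ay": 0, "az": -0.7}, {"jaw": 0.3, "tx": 0, "ty": 0, "tz": 0, "ax": 0, "ay": 0, "az": -0.84}, {"jaw": 0.3, "tx": 0, "ty": 0, "tz": 0, "ax": 0, "ay": 0, "az": -0.98}, {"jaw": 0.3, "tx": 0, "ty": 0, "tz": 0, "ax": 0, "ay": 0, "az": -1.12}])

```text
time: 4.9
tool_pos: [0.452, -0.008, 0.1474]
ee_rot: [-3.141, -0.0, 2.739]
wrist_force: [0.2, -0.1, -1.4]
width: 0.0517
```

Call:
step_arm(steps=[{"jaw": 0.3, "tx": 0.008, "ty": 0.027, "tz": 0, "ax": 0, "ay": 0, "az": -0.14}, {"jaw": 0.3, "tx": 0.018, "ty": 0.06, "tz": 0, "ax": 0, "ay": 0, "az": -0.28}, {"jaw": 0.3, "tx": 0.029, "ty": 0.097, "tz": 0, "ax": 0, "ay": 0, "az": -0.42}, {"jaw": 0.3, "tx": 0.04, "ty": 0.134, "tz": 0, "ax": 0, "ay": 0, "az": -0.56}, {"jaw": 0.3, "tx": 0.051, "ty": 0.171, "tz": 0, "ax": 0, "ay": 0, "az": -0.577}, {"jaw": 0.3, "tx": 0.062, "ty": 0.208, "tz": 0, "ax": 0, "ay": 0, "az": -0.577}, {"jaw": 0.3, "tx": 0.071, "ty": 0.237, "tz": 0, "ax": 0, "ay": 0, "az": -0.577}, {"jaw": 0.3, "tx": 0.071, "ty": 0.237, "tz": 0, "ax": 0, "ay": 0, "az": -0.577}])

```text
time: 5.7
tool_pos: [0.479, 0.2411, 0.1463]
ee_rot: [3.14, -0.002, -2.963]
wrist_force: [-0.8, -0.7, -1.3]
width: 0.0517
```

Run:
```python
from h import *
o=get_obs();m=camera_model('wrist');p,d=snapshot('wrist');s,ds=snapshot('side')
P=wcloud(d,m).reshape(-1,3)[d.ravel()>0]
print(o['tool_pos'],o['ee_rot'],m['origin'])
r=P[(abs(P[:,0]-.48)<.1)&(abs(P[:,1]-.24)<.1)&(P[:,2]>.054)&(P[:,2]<.067)]
print('rim',len(r),cv2.minAreaRect((r[:,:2]*1000).astype(np.float32)))
S=cloud('side',ds).reshape(-1,3);r=S[(abs(S[:,0]-.48)<.1)&(abs(S[:,1]-.24)<.1)&(S[:,2]>.054)&(S[:,2]<.064)]
print('rim side',len(r),cv2.minAreaRect((r[:,:2]*1000).astype(np.float32)))
cv2.imwrite('pics/w4.png',cv2.resize(np.vstack([p[...,::-1],cv2.resize(s[130:322,110:366,::-1],(512,384))]),None,fx=.78,fy=.78))
```

```text
[0.4790378  0.24108038 0.14632156] [ 3.14028957e+00 -1.63980918e-03 -2.96263342e+00] [0.39932852 0.22696354 0.31707265]
rim 2748 ((484.9671325683594, 237.9762420654297), (136.1995086669922, 150.85842895507812), 10.259069442749023)
rim side 318 ((482.2721862792969, 237.85302734375), (138.1551055908203, 152.82192993164062), 10.125286102294922)
```

View pics/w4.png

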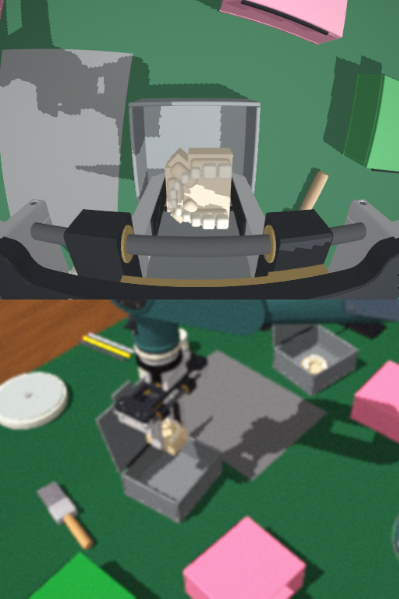

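The cast hangs level over the empty box, between its walls, and the measured box centre is (0.484, 0.238) at yaw 0.178. Lowering it, slowly at the end.

Call:
step_arm(steps=[{"jaw": 0.3, "tx": 0, "ty": -0.002, "tz": 0.03, "ax": 0, "ay": 0, "az": 0}, {"jaw": 0.3, "tx": 0, "ty": -0.002, "tz": 0.06, "ax": 0, "ay": 0, "az": 0}, {"jaw": 0.3, "tx": 0, "ty": -0.002, "tz": 0.085, "ax": 0, "ay": 0, "az": 0}, {"jaw": 0.3, "tx": 0, "ty": -0.002, "tz": 0.105, "ax": 0, "ay": 0, "az": 0}, {"jaw": 0.3, "tx": 0, "ty": -0.002, "tz": 0.117, "ax": 0, "ay": 0, "az": 0}, {"jaw": 0.3, "tx": 0, "ty": -0.002, "tz": 0.122, "ax": 0, "ay": 0, "az": 0}, {"jaw": 0.3, "tx": 0, "ty": -0.002, "tz": 0.125, "ax": 0, "ay": 0, "az": 0}, {"jaw": 0.3, "tx": 0, "ty": -0.002, "tz": 0.125, "ax": 0, "ay": 0, "az": 0}])

```text
time: 6.6
tool_pos: [0.4798, 0.2357, 0.0221]
ee_rot: [-3.141, -0.001, -2.966]
wrist_force: [0.2, 0.3, -1.1]
width: 0.0518
```

Call:
step_arm(steps=[{"jaw": 0.3, "tx": 0, "ty": 0, "tz": 0.001, "ax": 0, "ay": 0, "az": 0}, {"jaw": 0.3, "tx": 0, "ty": 0, "tz": 0.002, "ax": 0, "ay": 0, "az": 0}, {"jaw": 0.3, "tx": 0, "ty": 0, "tz": 0.003, "ax": 0, "ay": 0, "az": 0}, {"jaw": 0.3, "tx": 0, "ty": 0, "tz": 0.003, "ax": 0, "ay": 0, "az": 0}])

```text
time: 7.0
tool_pos: [0.4798, 0.2358, 0.0192]
ee_rot: [-3.141, -0.001, -2.966]
wrist_force: [0.1, -0.7, -1.5]
width: 0.0515
```

Call:
step_arm(steps=[{"jaw": 0.3, "tx": 0, "ty": 0, "tz": 0.001, "ax": 0, "ay": 0, "az": 0}, {"jaw": 0.3, "tx": 0, "ty": 0, "tz": 0.001, "ax": 0, "ay": 0, "az": 0}, {"jaw": 0.3, "tx": 0, "ty": 0, "tz": 0.002, "ax": 0, "ay": 0, "az": 0}])

```text
time: 7.3
tool_pos: [0.48, 0.2359, 0.0186]
ee_rot: [-3.141, -0.0, -2.966]
wrist_force: [-4.6, -1.3, 10.9]
width: 0.0516
```

The force rose to 11 N at z=0.0186, so the cast is on the floor. I'll release it, opening only partway, and go straight up.

Call:
step_arm(steps=[{"jaw": 0.6, "tx": 0, "ty": 0, "tz": 0, "ax": 0, "ay": 0, "az": 0}, {"jaw": 0.75, "tx": 0, "ty": 0, "tz": 0, "ax": 0, "ay": 0, "az": 0}, {"jaw": 0.75, "tx": 0, "ty": 0, "tz": 0, "ax": 0, "ay": 0, "az": 0}, {"jaw": 0.75, "tx": 0, "ty": 0, "tz": 0, "ax": 0, "ay": 0, "az": 0}, {"jaw": 0.75, "tx": 0, "ty": 0, "tz": -0.02, "ax": 0, "ay": 0, "az": 0}, {"jaw": 0.75, "tx": 0, "ty": 0, "tz": -0.05, "ax": 0, "ay": 0, "az": 0}, {"jaw": 0.75, "tx": 0, "ty": 0, "tz": -0.09, "ax": 0, "ay": 0, "az": 0}, {"jaw": 0.75, "tx": 0, "ty": 0, "tz": -0.13, "ax": 0, "ay": 0, "az": 0}])

```text
time: 8.1
tool_pos: [0.4794, 0.2358, 0.1492]
ee_rot: [-3.141, -0.002, -2.966]
wrist_force: [1.5, -0.1, -0.0]
width: 0.0705
```

Run:
```python
from h import *
o=get_obs();m=camera_model('wrist');p,d=snapshot('wrist');s,ds=snapshot('side')
print(o['joint_positions'],o['tool_pos'])
P=wcloud(d,m).reshape(-1,3)[d.ravel()>0]
Rz=np.array([[np.cos(.178),-np.sin(.178)],[np.sin(.178),np.cos(.178)]])
for n,P in(('w',P),('side',cloud('side',ds).reshape(-1,3))):
    q=(P[:,:2]-[.484,.238])@Rz
    c=P[(abs(q[:,0])<.055)&(abs(q[:,1])<.06)&(P[:,2]>.011)&(P[:,2]<.05)]
    print(n,len(c),cv2.minAreaRect((c[:,:2]*1000).astype(np.float32)),np.percentile(c[:,2],[5,50,98]))
    L=P[(q[:,0]>.05)&(q[:,0]<.13)&(abs(q[:,1])<.08)&(P[:,2]>.08)&(P[:,2]<.23)];ql=(L[:,:2]-[.484,.238])@Rz
    if len(L)>30: k=np.polyfit(L[:,2],ql[:,0],1);print('lid x(z)',k,'x at .065,.2',np.polyval(k,[.065,.2]),L[:,2].max())
cv2.imwrite('pics/w5.png',np.vstack([p[...,::-1]]))
```

```text
[ 3.51326662e-01  7.55092619e-02  1.51096908e+00 -6.06685888e-04
  1.55725095e+00 -1.39519094e+00] [0.47943845 0.2357907  0.14916126]
w 2783 ((481.617919921875, 236.5877685546875), (62.95512771606445, 51.09904861450195), 9.906142234802246) [0.0211162  0.02862433 0.03894422]
lid x(z) [0.2120965  0.05423576] x at .065,.2 [0.06802203 0.09665506] 0.17220837317273588
side 324 ((479.0588073730469, 238.8087158203125), (65.2074203491211, 50.7918815612793), 10.235754013061523) [0.01478866 0.02529538 0.03992411]
lid x(z) [0.22032482 0.05075888] x at .065,.2 [0.06508    0.09482385] 0.2110440979457483
```

View pics/w5.png

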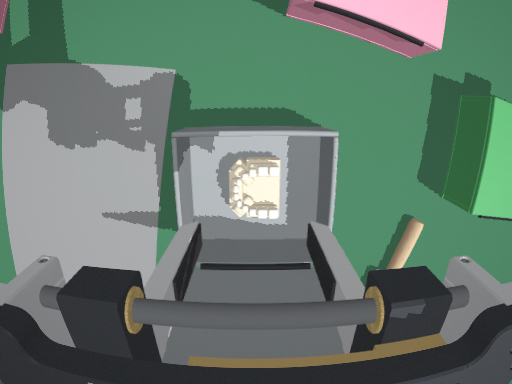

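The picture shows the cast upright on the box floor at (257,188), clear of all the walls; its teeth top out at 39 mm, which is the 5 mm floor plus 34 mm. The lid leans back about 0.21 rad (angle ≈1.78). Now I'll shut the jaws, go over the lid and come down behind it.

Call:
step_arm(steps=[{"jaw": 0.3, "tx": 0, "ty": 0, "tz": -0.04, "ax": 0, "ay": 0, "az": 0}, {"jaw": 0, "tx": 0, "ty": 0, "tz": -0.08, "ax": 0, "ay": 0, "az": 0}, {"jaw": 0, "tx": 0, "ty": 0, "tz": -0.105, "ax": 0, "ay": 0, "az": 0}, {"jaw": 0, "tx": -0.03, "ty": 0, "tz": -0.11, "ax": 0, "ay": 0, "az": 0}, {"jaw": 0, "tx": -0.07, "ty": 0, "tz": -0.11, "ax": 0, "ay": 0, "az": 0}, {"jaw": 0, "tx": -0.11, "ty": 0, "tz": -0.11, "ax": 0, "ay": 0, "az": 0}, {"jaw": 0, "tx": -0.155, "ty": 0, "tz": -0.11, "ax": 0, "ay": 0, "az": 0}, {"jaw": 0, "tx": -0.155, "ty": 0, "tz": -0.11, "ax": 0, "ay": 0, "az": 0}])

```text
time: 9.0
tool_pos: [0.6388, 0.2639, 0.2589]
ee_rot: [-3.141, 0.003, -2.968]
wrist_force: [-0.3, 0.5, -1.0]
width: 0.0097
```

Call:
step_arm(steps=[{"jaw": 0, "tx": 0, "ty": 0, "tz": 0.025, "ax": 0, "ay": 0, "az": 0}, {"jaw": 0, "tx": 0, "ty": 0, "tz": 0.05, "ax": 0, "ay": 0, "az": 0}, {"jaw": 0, "tx": 0, "ty": 0, "tz": 0.075, "ax": 0, "ay": 0, "az": 0}, {"jaw": 0, "tx": 0, "ty": 0, "tz": 0.08, "ax": 0, "ay": 0, "az": 0}, {"jaw": 0, "tx": 0, "ty": 0, "tz": 0.08, "ax": 0, "ay": 0, "az": 0}])

```text
time: 9.5
tool_pos: [0.6379, 0.2637, 0.1773]
ee_rot: [-3.141, 0.0, -2.967]
wrist_force: [-0.3, 0.4, 0.3]
width: 0.0005
```

I'm behind the lid without having touched it. Now pushing it forward.

Call:
step_arm(steps=[{"jaw": 0, "tx": 0.025, "ty": 0, "tz": 0, "ax": 0, "ay": 0, "az": 0}, {"jaw": 0, "tx": 0.045, "ty": 0, "tz": 0, "ax": 0, "ay": 0, "az": 0}, {"jaw": 0, "tx": 0.06, "ty": 0, "tz": 0, "ax": 0, "ay": 0, "az": 0}, {"jaw": 0, "tx": 0.075, "ty": 0, "tz": 0, "ax": 0, "ay": 0, "az": 0}, {"jaw": 0, "tx": 0.085, "ty": 0, "tz": 0, "ax": 0, "ay": 0, "az": 0}, {"jaw": 0, "tx": 0.095, "ty": 0, "tz": 0, "ax": 0, "ay": 0, "az": 0}, {"jaw": 0, "tx": 0.095, "ty": 0, "tz": 0, "ax": 0, "ay": 0, "az": 0}])

```text
time: 10.2
tool_pos: [0.5438, 0.2473, 0.1787]
ee_rot: [-3.141, 0.002, -2.967]
wrist_force: [-0.5, 0.2, 0.3]
width: 0.0002
```

```bash
cat > lid.py <<'E'
from h import *
import sys
s,ds=snapshot('side');P=cloud('side',ds).reshape(-1,3)
c,n=np.cos(.178),np.sin(.178);q=(P[:,:2]-[.484,.238])@np.array([[c,-n],[n,c]])
L=np.c_[q,P[:,2]][(q[:,0]>-.09)&(q[:,0]<.1)&(abs(q[:,1])<.074)&(P[:,2]>.075 if len(sys.argv)<3 else P[:,2]>.05)&(P[:,2]<.23)]
for b in np.arange(-.09,.1,.02):
    k=L[(L[:,0]>=b)&(L[:,0]<b+.02)]
    if len(k)>4: print(round(b+.01,3),len(k),np.percentile(k[:,2],[5,50,95]).round(3))
cv2.imwrite(sys.argv[1],cv2.resize(s[130:322,110:366,::-1],(768,576)))
E
python3 lid.py pics/s6.png
```

```text
0.04 547 [0.138 0.177 0.212]
0.06 392 [0.079 0.111 0.217]
```

View pics/s6.png

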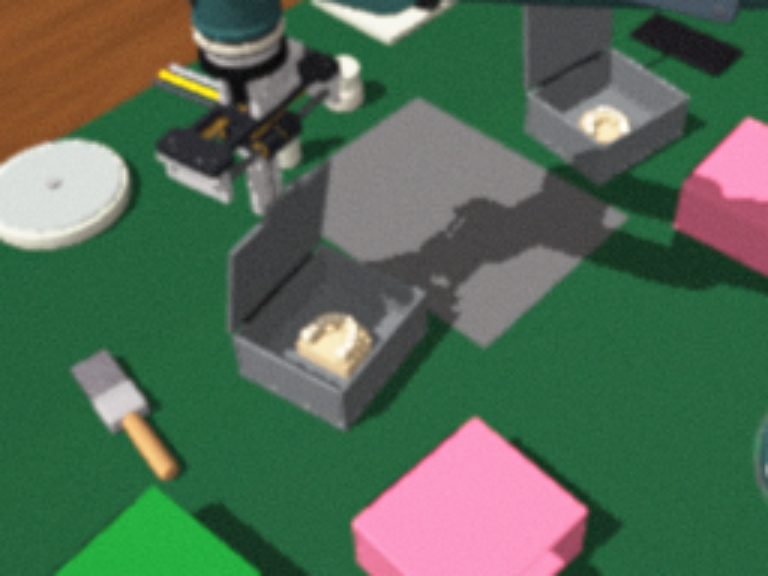

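The lid has moved past upright (≈76°) with the fingers behind its tab. Both casts look in place. Next I'll follow the arc down.

Call:
step_arm(steps=[{"jaw": 0, "tx": 0.018, "ty": 0, "tz": 0.004, "ax": 0, "ay": 0, "az": 0}, {"jaw": 0, "tx": 0.036, "ty": 0, "tz": 0.009, "ax": 0, "ay": 0, "az": 0}, {"jaw": 0, "tx": 0.052, "ty": 0, "tz": 0.02, "ax": 0, "ay": 0, "az": 0}, {"jaw": 0, "tx": 0.065, "ty": 0, "tz": 0.033, "ax": 0, "ay": 0, "az": 0}, {"jaw": 0, "tx": 0.077, "ty": 0, "tz": 0.048, "ax": 0, "ay": 0, "az": 0}, {"jaw": 0, "tx": 0.085, "ty": 0, "tz": 0.065, "ax": 0, "ay": 0, "az": 0}, {"jaw": 0, "tx": 0.085, "ty": 0, "tz": 0.065, "ax": 0, "ay": 0, "az": 0}])

```text
time: 10.95
tool_pos: [0.4584, 0.2319, 0.1103]
ee_rot: [-3.14, -0.005, -2.967]
wrist_force: [0.4, 0.1, -0.4]
width: 0.0006
```

Call:
step_arm(steps=[{"jaw": 0, "tx": 0.004, "ty": 0, "tz": 0.01, "ax": 0, "ay": 0, "az": 0}, {"jaw": 0, "tx": 0.006, "ty": 0, "tz": 0.019, "ax": 0, "ay": 0, "az": 0}, {"jaw": 0, "tx": 0.008, "ty": 0, "tz": 0.027, "ax": 0, "ay": 0, "az": 0}, {"jaw": 0, "tx": 0.008, "ty": 0, "tz": 0.033, "ax": 0, "ay": 0, "az": 0}, {"jaw": 0, "tx": 0.008, "ty": 0, "tz": 0.036, "ax": 0, "ay": 0, "az": 0}, {"jaw": 0, "tx": 0.008, "ty": 0, "tz": 0.036, "ax": 0, "ay": 0, "az": 0}])

```text
time: 11.55
tool_pos: [0.4501, 0.2304, 0.0766]
ee_rot: [-3.14, -0.005, -2.967]
wrist_force: [-5.3, -2.4, 11.7]
width: 0.0002
```

A force of 12 N with the tip at 0.069 means the lid is seated on the rim. One small extra press, then I'll lift off and check.

Call:
step_arm(steps=[{"jaw": 0, "tx": 0, "ty": 0, "tz": 0.001, "ax": 0, "ay": 0, "az": 0}, {"jaw": 0, "tx": 0, "ty": 0, "tz": 0.001, "ax": 0, "ay": 0, "az": 0}, {"jaw": 0, "tx": 0, "ty": 0, "tz": -0.02, "ax": 0, "ay": 0, "az": 0}, {"jaw": 0, "tx": 0, "ty": 0, "tz": -0.06, "ax": 0, "ay": 0, "az": 0}, {"jaw": 0, "tx": 0, "ty": 0, "tz": -0.11, "ax": 0, "ay": 0, "az": 0}, {"jaw": 0, "tx": 0, "ty": 0, "tz": -0.16, "ax": 0, "ay": 0, "az": 0}, {"jaw": 0, "tx": 0, "ty": 0, "tz": -0.16, "ax": 0, "ay": 0, "az": 0}])

```text
time: 12.25
tool_pos: [0.4545, 0.2321, 0.2451]
ee_rot: [3.14, 0.01, -2.967]
wrist_force: [0.7, 0.4, 0.7]
width: 0.0006
```

```bash
python3 lid.py pics/s7.png x
python3 - <<'E'
from h import *
print(get_obs()['tool_pos'],get_obs()['wrist_force'])
S0=np.load('side.npy').reshape(-1,3);p,d=snapshot('side');S=cloud('side',d).reshape(-1,3)
for P in(S0,S):
    l=P[(abs(P[:,0]-.56)<.05)&(abs(P[:,1]+.24)<.1)&(P[:,2]>.085)&(P[:,2]<.2)]
    n=np.linalg.svd(l-l.mean(0),full_matrices=0)[2][2];n*=np.sign(n[0])
    k=P[(abs(P[:,0]-.475)<.05)&(abs(P[:,1]+.235)<.055)&(P[:,2]>.012)&(P[:,2]<.042)]
    print('R lid angle',np.pi/2-np.arcsin(n[2]),'stored pts',len(k),np.median(k,0))
E
```

```text
-0.08 86 [0.064 0.068 0.07 ]
-0.06 339 [0.053 0.067 0.07 ]
-0.04 267 [0.065 0.068 0.071]
-0.02 255 [0.065 0.068 0.07 ]
0.0 255 [0.066 0.068 0.07 ]
0.02 250 [0.065 0.068 0.07 ]
0.04 243 [0.065 0.068 0.07 ]
0.06 176 [0.064 0.068 0.07 ]
[0.45317996 0.2315737  0.24099422] [-0.6936373  -0.30497499 -1.19401318]
R lid angle 1.6576415770034836 stored pts 135 [ 0.47195399 -0.22103668  0.02808639]
R lid angle 1.652448694945016 stored pts 136 [ 0.47285251 -0.2199199   0.02870445]
```

View pics/s7.png

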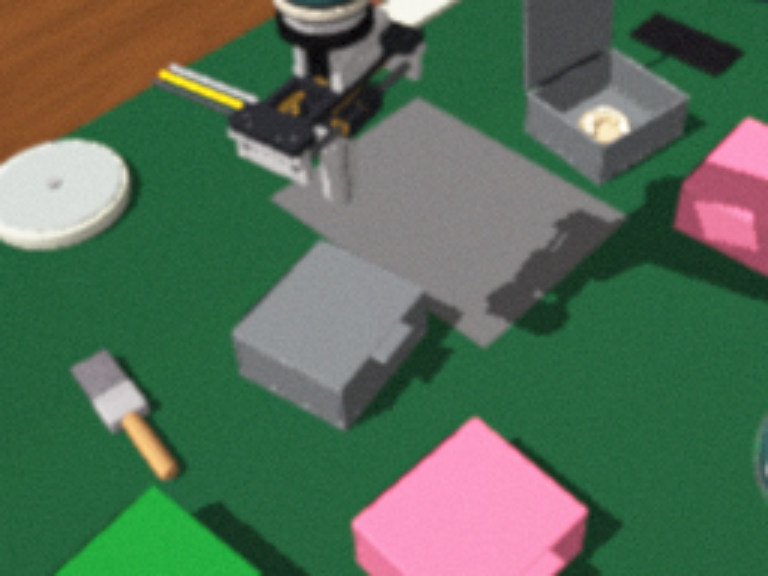

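The lid lies flat, with its top at 0.068 across the whole plate at (330,310) in the picture. The other box is open with its cast unmoved, and the gripper is clear. Handing in.

```bash
python3 -c "
from h import *
print(close_job())"
```

```text
the job is handed in; nothing more can be done
None
```

The loose cast is now in the left box (y ≈ +0.24), which was the empty one, and that box's lid is closed. I handed the job in after about 12 s of robot time; the hand-in gave no verdict.

- **Cast:** I gripped it across its two flat faces and pressed it onto the box floor with about 11 N before letting go. A wrist picture taken before closing showed it teeth up, near the box centre, with the teeth tops at 39 mm (5 mm floor plus 34 mm cast). I could not look at it again after the lid was shut.
- **Closed lid:** its top measured 68 mm high all along its length, so it is flat on the rim.
- **Other box:** its lid is still open at about 1.65 rad, and the stored cast is within about 2 mm of where it was.
- **Bystanders:** the brush and phone look unmoved in the last picture. I did not check the bottle and jar in it, but the arm stayed well away from them.
- **Gripper:** it ended about 16 cm above the closed lid, touching nothing.

The only failed step was my first move call, which was refused because some keys were missing. No check disagreed by more than a few millimetres.

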